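Close the bearing-ring tub

ROBOT

A 6-joint arm with a two-finger parallel gripper is mounted at the origin on a cart in front of the work surface, level with it; the furniture and walls round the work are solid. World frame = base frame: x ahead of the robot, y to its left, z up, the work surface at z = 0. Lengths are in m, angles in rad, forces in N, time in s.
With the tool pointing down it reaches from about 0.35 to 0.875 m from the base axis. Payload 15.5 kg.
Tool frame: the origin (TCP) lies midway between the tips of the shut fingers; the grasp point (between the pads) lies robot.tcp_to_grasp behind it (robot.tcp_to_grasp is the distance from the TCP to the grasp point, in m); z points along the fingers, y is the line along which they close (so a half turn about z gives the same grasp; the last joint's range is limited). The gripper opens to 85 mm and grips with 20 to 120 N. Pads are 22 mm wide; open, the fingers measure 114 mm over their backs; the gripper's body (76 mm by 85 mm) begins 54 mm behind the grasp point. The pads swing forward as they close: fully open they stand 13 mm farther back than shut.
Start: joints at [1.192, 0.494, 1.345, -0, 1.302, -0.096], TCP at [0.174, 0.6, 0.201] pointing down, gripper open.
Joint ranges: [-2.91, 2.91], [-0.82, 2.16], [0.22, 2.67], [-1.22, 4.37], [0.12, 2.79], [-3.08, 3.08]. Speed limits (rad/s): [1.89, 1.89, 2.57, 3.01, 3.01, 3.01].

INTERFACE

Orientations are given as a unit quaternion [w, x, y, z].
In Python, from workcell import status, vision, job_done, find_in, robot gives the robot as it stands.
- The arm moves only by the shell command python3 -m handwheel 'ROWS' [OPENING] [FORCE]. ROWS is JSON, one flat list of numbers, 6 for each row, row after row: the shift along the world's x, y, z in cm, then the turn, a rotation vector about the world's x, y, z in rad. A call has 1 to 20 rows; each row is the pose to reach, as a shift and turn from the pose commanded when the call began; what a row does not reach only later rows make up. A row lasts 1/10 s, in which the tool goes at most 50 mm and 8.59 degrees, less where a joint would pass 70% of its speed; a pose out of reach is approached as far as the arm can. A call with a gripper value outside its range is refused whole. OPENING is the closure, from 0 (fully open) to 1 (shut), set as the call begins (- or left out, the last holds). The fingers move at their own pace and stop on an object; FORCE is the grip in N (left out, the last holds). Time passes only in rows, so rows that repeat a pose let the fingers close. It gives the time, the measured TCP pose, the force, the opening and the grip force at its end, in the units of the state.
- status.state(): the state, without advancing time (a new reading comes with each control period).
- vision.snapshot(name): name is "side" or "top" or "wrist"; returns the picture (400x640x3 uint8, red, green, blue); there is no depth.
- vision.camera_model(name): a dict with "fx", "fy", "cx", "cy" (pixels), "view" (4x4, takes a point from world to camera coordinates). Camera axes: x right, y down, z forward; pixel columns grow to the right and rows downward; lengths in m; the calibration is good to about 2 mm. A picture is of the moment at which its call begins: read the wrist's pose just before it. camera_model takes no time and is no camera call; for the wrist camera it gives the pose at the moment of the call.
- job_done(): hands the job in; it is judged then, once.
Trained networks look in the newest picture that a camera, given by its name, has taken for a name from the list of things; names that differ only in an ending like _2 or _b are one class to them, and where a whole thing is asked for, a point or a joint stands for the part that bears it (a point fixed in the world has none). Each returns a list of dicts, best first, with "p" (0 to 1); they miss things now and then, are a little off and sometimes report something else, mostly with a low value. They report only what shows in the picture. A call takes as long as a camera call.
- find_in(camera, target): "extent" ([left, top, right, bottom] in pixels, round what is visible of it).
The state is a dict: "t": time; "q": joint angles; "joint_velocities": joint speeds; "effort": joint torques, N m; "position": TCP position; "ee_rot": TCP orientation; "wrist_force": force on the tool from outside, world axes, zero at the start; "wrist_torque": the same for the moment, N m; "width": opening from 0.0 (shut) to 1.0 (fully open); "grip_force": force on a finger pad.
Only numpy, scipy, OpenCV 4.12 (cv2) and the standard library are available. Lean on these libraries where they do the work, as an engineer would, in place of code of your own. Each camera call takes 0.05 s, during which the arm holds its last target. There are 200 camera calls.

TASK

Put the red lid on the white tub that holds the plain bearing ring, and press it down until it is fully home, level and flush on the rim, then let go. Set it in place rather than dropping it, and leave the tub with the gear open and alone.

Things in the scene. Friction and masses are not known exactly. Their poses are not given: they have to be found in the camera images.
- lid: Loose round red lid, black knob, about 0.12 kg, starting knob up on the bench. Origin: centre of its underside, z up. Above the origin: tapered plug, 86 mm across at the bottom, 94 mm at its top, 0 to 18 mm; flange, 116 mm across, 18 to 23 mm; upright round knob, 34 mm across, 23 to 53 mm, to be gripped from above. Yaw does not matter.
- ring_tub: White round open tub, dark inner floor, with the plain bearing ring inside (steel, 52 mm, smooth, no teeth): the one to close. 112 mm across (a band of 117 mm and two ears reaching 68 mm from the axis below the rim), 64 mm high, mouth 104 mm across; fixed, it does not slide. Origin: centre of its underside, z up. With the lid fully home the lid's origin is 46 mm above this origin.
- ring_tub_rim (a point): Centre of that tub's mouth, level with its rim. An orange sealing ring (83 mm inside) sits 6 mm below the rim: a lid just laid in rests on it, its flange 12 mm above the rim. The ring yields only to about 9 N (more if pushed fast), slides down and stays where pushed. Fully home, the flange lies on the rim.
- gear_tub: A second white tub with orange sealing ring, the same in every way, but holding a toothed steel gear (60 mm across): leave it open. Origin: centre of its underside, z up. The two tubs may stand in either place.

How it is judged:
At the end, for the whole second after the job is handed in: The red lid sits knob up in the mouth of the tub with the bearing ring, centred within 12 mm, its flange less than 4 mm above the rim, level within 7 degrees, released and at rest (horizontal distance between lid and ring_tub below 0.012 m and z of lid in the frame of ring_tub between 0.04 and 0.05 m and angle between lid's own z axis and vertical below 0.12 rad and linear speed of lid below 0.02 m/s); the robot touches nothing.
It fails at once if the lid is dropped (it falls free at more than 0.8 m/s) (linear speed of lid above 0.8 m/s and contact force between the fingers and lid below 0.05 N).
It fails at once if the lid or the gripper presses on the gear tub (more than 4 N) (contact force between any of lid, the fingers and gear_tub above 4 N).
It also fails if it takes over 32 s, if anything falls off the work surface, if the arm or the gripper's body presses on something with over 40 N, if the wrist force passes 120 N, or if a joint passes its speed limit or range.

## Working session

There is one attempt and no reset: what is moved stays moved. The work goes in short steps, Python scripts to look and compute and a shell command to move; the robot and the scene stay as the last step left them, time stands still between calls to the robot, and variables do not carry over. Pictures are saved under pics/ and viewed, at most 10 in all, crops included, and the job is handed in when it is done.

```bash
mkdir -p pics
python3 - <<'E'
from workcell import status, vision, find_in, robot
import cv2, numpy as np
print(robot.tcp_to_grasp, status.state()['t'], status.state()['position'], status.state()['ee_rot'])
ims=[]
for c in ["top","side"]:
    im=vision.snapshot(c); cv2.imwrite(f'pics/{c}0.png',im[:,:,::-1])
    m=vision.camera_model(c); print(c,m['fx'],m['cx'],m['cy'],np.round(m['view'],3).tolist())
    for n in ["lid","ring_tub","gear_tub"]:
        print(n,[(np.round(d['extent'],1).tolist(),round(d['p'],2)) for d in find_in(c,n)[:3]])
E
```

```text
0.0187 0.0 [0.17425454 0.59976918 0.20000089] [-1.46790680e-04  1.40948514e-01  9.90016721e-01 -6.22653618e-04]
top 402.71653370865 318.3374227688048 198.45344160993048 [[-0.152, -0.988, -0.003, 0.053], [-0.961, 0.148, -0.234, 0.538], [0.232, -0.033, -0.972, 0.779], [0.0, 0.0, 0.0, 1.0]]
lid [([244.8, 232.6, 298.2, 287.0], 0.55)]
ring_tub [([345.8, 138.7, 402.0, 192.2], 0.56)]
gear_tub [([181.1, 161.7, 240.6, 221.4], 0.94)]
side 471.7240991291979 318.8131834564992 195.77835116938152 [[-0.986, -0.168, 0.008, 0.535], [-0.098, 0.535, -0.839, 0.104], [0.136, -0.828, -0.544, 0.804], [0.0, 0.0, 0.0, 1.0]]
lid [([334.7, 231.6, 407.2, 277.7], 0.71)]
ring_tub [([279.1, 136.9, 335.9, 187.6], 0.7)]
gear_tub [([216.8, 236.4, 298.3, 317.1], 0.97)]
```

View pics/top0.png

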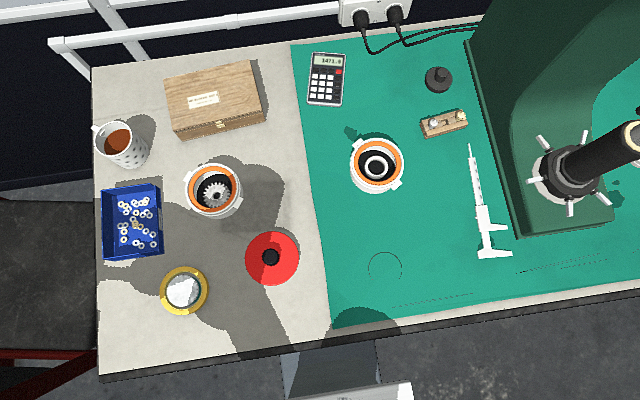

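View pics/side0.png

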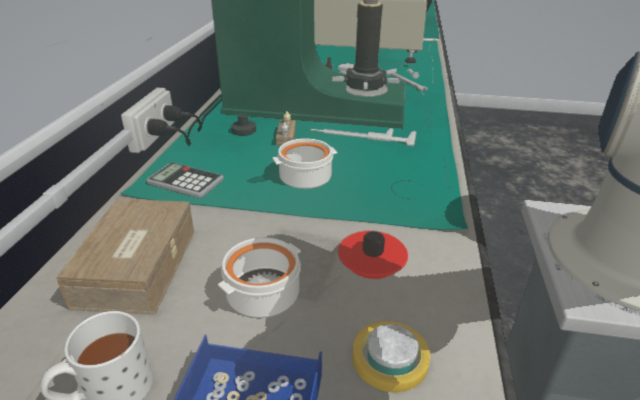

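The top view shows the lid at about (271,258), the ring tub (smooth ring) at (377,163) and the gear tub at (212,188). The side view shows the lid at (373,253), the ring tub at (304,155) and the gear tub at (261,270). The detections match both pictures. Next I triangulate the knob, the red flange and the orange seal.

```bash
cat > h.py <<'E'
import cv2, numpy as np
def ell(im,box,kind,pad=6):
    """centre of the ellipse round the outer edge of a coloured blob in box (rgb image)"""
    l,t,r,b=[int(v) for v in (box[0]-pad,box[1]-pad,box[2]+pad,box[3]+pad)]
    l,t=max(l,0),max(t,0)
    h=cv2.cvtColor(im[t:b,l:r],cv2.COLOR_RGB2HSV).astype(int); H,S,V=h[...,0],h[...,1],h[...,2]
    if kind=='red': m=((H<6)|(H>172))&(S>150)&(V>60)
    if kind=='orange': m=(H>=6)&(H<18)&(S>130)&(V>80)
    if kind=='black': m=(V<60)
    n,lab,st,_=cv2.connectedComponentsWithStats(m.astype(np.uint8))
    pts=np.argwhere(m if kind=='orange' else lab==1+np.argmax(st[1:,4]))[:,::-1].astype(np.int32)
    e=cv2.fitEllipse(cv2.convexHull(pts))
    return np.array(e[0])+[l,t],e[1]
def P(m):
    K=np.array([[m['fx'],0,m['cx']],[0,m['fy'],m['cy']],[0,0,1]]);return K@np.array(m['view'])[:3]
def tri(ma,pa,mb,pb):
    x=cv2.triangulatePoints(P(ma),P(mb),np.float64(pa).reshape(2,1),np.float64(pb).reshape(2,1))[:,0];return x[:3]/x[3]
def onplane(m,p,z):
    A=P(m);M=np.c_[A[:,:2],-np.array([p[0],p[1],1])];s=np.linalg.solve(M,-(A[:,2]*z+A[:,3]));return s[:2]
E
python3 - <<'E'
from h import *
from workcell import vision
I={c:cv2.imread(f'pics/{c}0.png')[:,:,::-1].copy() for c in("top","side")}
B={'lid':([245,233,298,287],[335,232,407,278],'red'),'knob':([258,244,284,270],[358,230,388,256],'black'),'ring':([346,139,402,192],[279,137,336,170],'orange'),'gear':([181,162,240,221],[217,236,298,290],'orange')}
mt,ms=vision.camera_model('top'),vision.camera_model('side')
for k,(a,b,c) in B.items():
    p,q=ell(I['top'],a,c,0),ell(I['side'],b,c,0)
    X=tri(mt,p[0],ms,q[0]); print(k,np.round(p[0],1),np.round(p[1]),np.round(q[0],1),np.round(q[1]),np.round(X,4))
    z={'lid':.023,'knob':.053}.get(k,.061)
    print('  plane',z,np.round(onplane(mt,p[0],z),4),np.round(onplane(ms,q[0],z),4))
E
```

```text
lid [271.3 257.9] [53. 55.] [372.5 253.8] [46. 68.] [0.4377 0.0888 0.0144]
  plane 0.023 [0.4367 0.0879] [0.4377 0.0992]
knob [270.2 256.6] [16. 17.] [372.7 244.2] [20. 23.] [0.4388 0.0887 0.0345]
  plane 0.053 [0.4364 0.0867] [0.4386 0.1119]
ring [376.9 162.7] [44. 47.] [305.  151.8] [18. 46.] [ 0.601  -0.166   0.0577]
  plane 0.061 [ 0.5996 -0.1653] [ 0.6001 -0.16  ]
gear [211.8 188.6] [45. 49.] [260.1 263.9] [41. 67.] [0.5985 0.1914 0.0558]
  plane 0.061 [0.5962 0.1902] [0.5971 0.197 ]
```

```bash
python3 -m handwheel '[3,-5,0,0,0,0, 5,-10,0,0,0,0, 7,-14,0,0,0,0, 9,-18,0,0,0,0, 11,-22,0,0,0,0, 13.5,-26,0,0,0,0, 16,-30,-1,0,0,0, 18,-34,-2,0,0,0, 20,-38,-2,0,0,0, 22,-42,-3,0,0,0, 24,-46,-4,0,0,0, 25.5,-49,-4,0,0,0, 26.3,-51.2,-4,0,0,0, 26.3,-51.2,-4,0,0,0]' 0 60
python3 - <<'E'
from h import *
from workcell import status, vision, find_in
m=vision.camera_model('wrist'); im=vision.snapshot('wrist'); cv2.imwrite('pics/w1.png',im[:,:,::-1])
np.save('w1m.npy',P(m)); print(status.state()['position'],np.linalg.inv(m['view'])[:3,3])
d=find_in('wrist','lid'); print(d)
p=ell(im,d[0]['extent'],'red'); print(p, onplane(m,p[0],.021))
E
```

```text
t: 1.8
position: [0.4386, 0.0859, 0.1606]
ee_rot: [0.0, 0.142, 0.99, -0.0]
wrist_force: [0.3, -0.3, 0.4]
width: 1.002
grip_force: 0.0
[0.43785176 0.08713442 0.16058957] [0.35922389 0.10811059 0.33393889]
[{'extent': [255.8, 113.3, 384.8, 235.6], 'p': 0.61}]
(array([318.78144836, 173.37968445]), (124.38945007324219, 126.94442749023438)) [0.43508983 0.08714224]
```

View pics/w1.png

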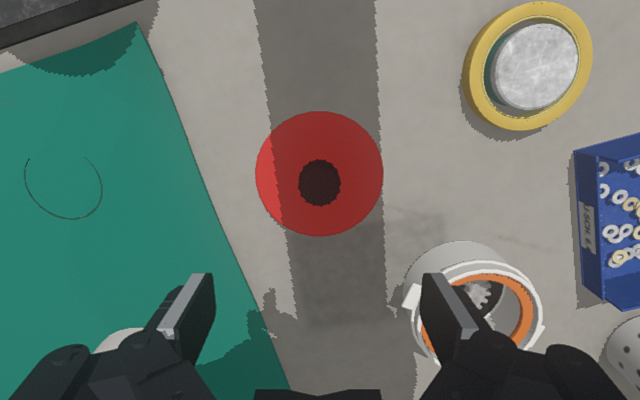

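The wrist view shows the lid's flange at (319,173) and its knob at (320,183), clear of the gear tub. That puts the lid at (0.436, 0.0875), so I go down and grip.

```bash
python3 -m handwheel '[-0.1,0,-3,0,0,0, -0.1,0,-6,0,0,0, -0.1,0,-9,0,0,0, -0.1,0,-11.5,0,0,0, -0.1,0,-13,0,0,0, -0.1,0,-13.7,0,0,0, -0.1,0,-13.7,0,0,0]' 0 60 && python3 -m handwheel '[0,0,0,0,0,0, 0,0,0,0,0,0, 0,0,0,0,0,0, 0,0,0,0,0,0, 0,0,0,0,0,0, 0,0,0,0,0,0, 0,0,0,0,0,0]' 1 60
```

```text
t: 2.6
position: [0.4358, 0.0888, 0.0232]
ee_rot: [-0.001, 0.14, 0.99, -0.0]
wrist_force: [-0.5, 0.4, -0.0]
width: 0.995
grip_force: 0.0
t: 3.3
position: [0.4364, 0.0882, 0.0236]
ee_rot: [0.0, 0.141, 0.99, 0.0]
wrist_force: [-0.0, -0.5, -0.4]
width: 0.001
grip_force: 0.0
```

Run:
```python
from h import *
from workcell import status, vision
a=vision.snapshot('side')[170:300,280:460]; b=vision.snapshot('wrist')
a=cv2.resize(a,(400,289)); b=cv2.resize(b,(400,250))
cv2.imwrite('pics/g1.png',np.vstack([a,b])[:,:,::-1]); s=status.state(); print(s['width'],s['grip_force'],s['wrist_force'])
```

```text
-0.000285808727925629 0.0 [ 0.48866133 -0.60047851  0.60778337]
```

View pics/g1.png

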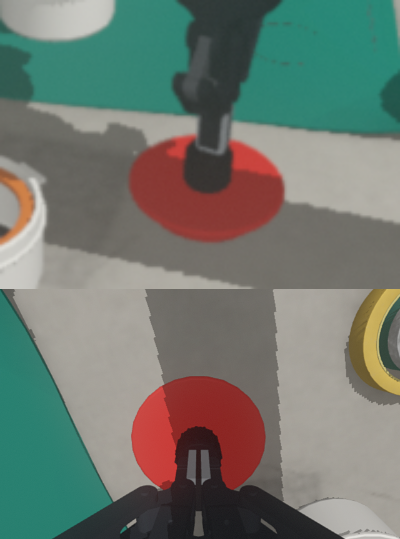

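The fingers shut beside the knob: in the lower picture the knob, at (200,440), lies ahead of the shut pads at (200,470), so the lid is now nearer the base. I lift to clear it and measure again from two views.

Run:
```python
from h import *
from workcell import status, vision
print(status.state()['position'])
A=np.load('w1m.npy'); m1=vision.camera_model('wrist'); im=vision.snapshot('wrist')
p=ell(im,[200,130,440,340],'red',0); print('wrist now',p,onplane(m1,p[0],.021))
it=vision.snapshot('top'); mt=vision.camera_model('top'); print(find:=None)
cv2.imwrite('pics/top1.png',it[:,:,::-1])
h=cv2.cvtColor(it,cv2.COLOR_RGB2HSV)
m=((h[...,0]<6)|(h[...,0]>172))&(h[...,1]>150)&(h[...,2]>60); m[:, :200]=0; m[:,330:]=0
q=np.argwhere(m[210:310]); print(q.min(0)+[210,0],q.max(0)+[210,0])
# side: red flange ellipse and knob
s=vision.snapshot('side'); ps=ell(s,[325,225,415,285],'red',0); print('side',ps,onplane(vision.camera_model('side'),ps[0],.018))
# old wrist picture: where old knob top and flange fall on planes
np.set_printoptions(precision=4)
x=cv2.triangulatePoints(A,P(m1),np.array([[318.8],[173.4]]),p[0].reshape(2,1))[:,0]; print('two wrist views flange',x[:3]/x[3])
for X in ([.436,.088,.053],[.436,.088,.021]):
    for n,Q in(('old',A),('now',P(m1))):
        u=Q@np.r_[X,1]; print(X,n,u[:2]/u[2])
```

```text
[0.43637113 0.08815878 0.02356271]
wrist now (array([316.93096924, 237.09915161]), (195.8020782470703, 213.52603149414062)) [0.43292446 0.08783589]
NoneTraceback (most recent call last):
  File "<stdin>", line 10, in <module>
    return umr_minimum(a, axis, None, out, keepdims, initial, where)
ValueError: zero-size array to reduction operation minimum which has no identity
```

Run:
```python
from h import *
from workcell import status, vision
np.set_printoptions(precision=4,suppress=True)
s=vision.snapshot('side'); t=vision.snapshot('top')
ms,mt,mw=[vision.camera_model(c) for c in('side','top','wrist')]
pj=lambda m,X:(lambda u:u[:2]/u[2])(P(m)@np.r_[X,1])
X=status.state()['position']
for dz in (0,.015,.03,.045): print(dz,pj(ms,X+[0,0,dz]),pj(mt,X+[0,0,dz]),pj(mw,X+[0,0,dz]))
a=cv2.resize(s[200:280,320:430],None,fx=5,fy=5,interpolation=cv2.INTER_NEAREST)
b=cv2.resize(t[220:300,230:320],None,fx=2.5,fy=2.5)
b=cv2.copyMakeBorder(b,0,0,0,a.shape[1]-b.shape[1],cv2.BORDER_CONSTANT)
cv2.imwrite('pics/g2.png',np.vstack([a[:398],b])[:,:,::-1])
```

```text
0 [373.8411 249.3845] [271.1763 258.0632] [319.3246 244.701 ]
0.015 [374.5014 242.2309] [270.3366 257.4116] [319.4827 257.9041]
0.03 [375.1758 234.924 ] [269.4673 256.7369] [319.6685 273.4199]
0.045 [375.8648 227.4589] [268.5667 256.0379] [319.89   291.9148]
```

View pics/g2.png

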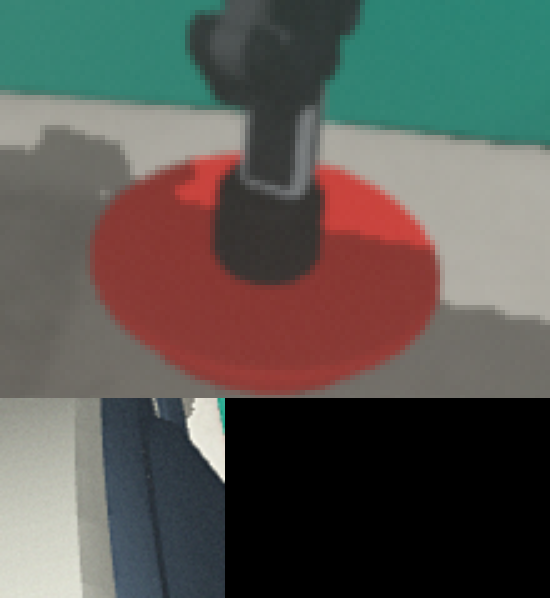

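The side crop shows the shut fingertips at picture (374,238). That is on top of the knob, about 23 mm higher than the reported TCP, and the lid has not moved. So the tips really stand higher than reported. I open, lower in small steps watching the force, and grip again.

```bash
python3 -m handwheel '[0,0,0,0,0,0, 0,0,0,0,0,0, 0,0,0,0,0,0, 0,0,0,0,0,0, 0,0,-0.4,0,0,0, 0,0,-0.8,0,0,0, 0,0,-0.8,0,0,0]' 0.1 60
python3 - <<'E'
from h import *
from workcell import status, vision
im=vision.snapshot('side')[180:290,300:450]; w=vision.snapshot('wrist')
s=status.state(); print(s['position'],s['wrist_force'],s['width'])
cv2.imwrite('pics/g3.png',np.vstack([cv2.resize(im,(480,352)),cv2.resize(w,(480,240))])[:,:,::-1])
E
```

```text
t: 4.3
position: [0.4361, 0.0881, 0.015]
ee_rot: [-0.0, 0.141, 0.99, -0.0]
wrist_force: [0.2, -0.1, 0.1]
width: 0.898
grip_force: 0.0
[0.43621166 0.08816417 0.01535718] [-0.68780083  0.66235825  0.03721511] 0.897035529320873
```

View pics/g3.png

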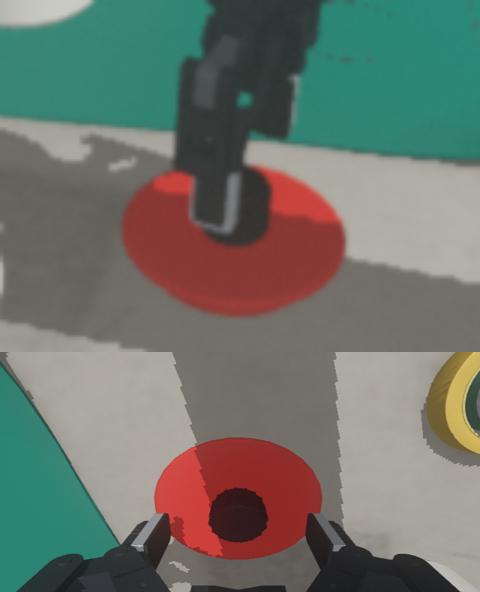

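The fingers now straddle the knob at (238,515) in the wrist view, with tips at (165,515) and (313,515), and there is no contact. I go lower slowly.

```bash
python3 -m handwheel '[-0.1,0,-0.4,0,0,0, -0.1,0,-0.8,0,0,0, -0.1,0,-1.2,0,0,0, -0.1,0,-1.2,0,0,0]' 0.3 60 ;  python3 -m handwheel '[0,0,0,0,0,0, 0,0,0,0,0,0, 0,0,0,0,0,0, 0,0,0,0,0,0, 0,0,0,0,0,0]' 1 60
python3 - <<'E'
from h import *
from workcell import status, vision
im=vision.snapshot('side')[180:290,300:450]; w=vision.snapshot('wrist')
cv2.imwrite('pics/g4.png',np.vstack([cv2.resize(im,(480,352)),cv2.resize(w,(480,240))])[:,:,::-1])
E
```

```text
t: 4.8
position: [0.4351, 0.0881, 0.003]
ee_rot: [-0.0, 0.141, 0.99, -0.0]
wrist_force: [0.2, 0.4, 0.3]
width: 0.702
grip_force: 0.0
t: 5.3
position: [0.4355, 0.0882, 0.004]
ee_rot: [0.0, 0.141, 0.99, 0.0]
wrist_force: [-1.6, 0.8, 8.0]
width: 0.367
grip_force: 58.7
```

View pics/g4.png

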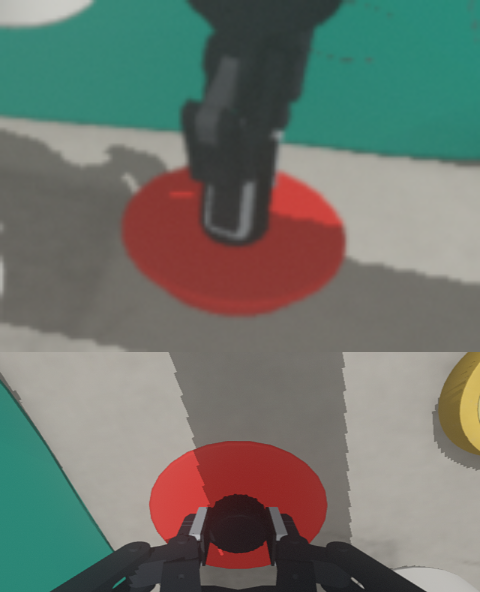

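The knob is gripped: width 0.37 and grip 59 N, with the pad tips on the flange. When the TCP reads z = 0.004 the lid's origin is on the bench, so fully home should read about z = 0.050. I lift and carry it to the ring tub.

```bash
python3 -m handwheel '[0,0,1,0,0,0, 0,0,3,0,0,0, 0,0,6,0,0,0, 1,-1,8.5,0,0,0, 2.5,-3.5,10,0,0,0, 4.5,-6.5,10,0,0,0, 6.5,-9.5,10,0,0,0, 8.5,-12.5,10,0,0,0, 10.5,-16,10,0,0,0, 12.5,-19,10,0,0,0, 14.5,-22,10,0,0,0, 16,-24.5,10,0,0,0, 16.5,-25.4,10,0,0,0, 16.5,-25.4,10,0,0,0, 16.5,-25.4,10,0,0,0]' 1 90
python3 - <<'E'
from h import *
from workcell import status, vision
print(status.state()['position'])
im=vision.snapshot('side'); w=vision.snapshot('wrist')
np.savez('c5.npz',side=im,w=w)
m=vision.camera_model('side')
p=ell(im,[255,60,370,145],'red',0); print(p, onplane(m,p[0],.118))
cv2.imwrite('pics/g5.png',np.vstack([cv2.resize(im[50:210,200:420],(480,349)),cv2.resize(w,(400,250)) if 0 else cv2.resize(w,(480,250))])[:,:,::-1])
E
```

```text
t: 6.9
position: [0.5996, -0.1649, 0.1036]
ee_rot: [-0.0, 0.141, 0.99, 0.0]
wrist_force: [-0.2, 0.4, -1.1]
width: 0.359
grip_force: 89.2
[ 0.59961677 -0.16493614  0.1036484 ]
(array([304.09943008, 128.03800201]), (29.46100425720215, 54.399192810058594)) [ 0.600205  -0.1533964]
```

View pics/g5.png

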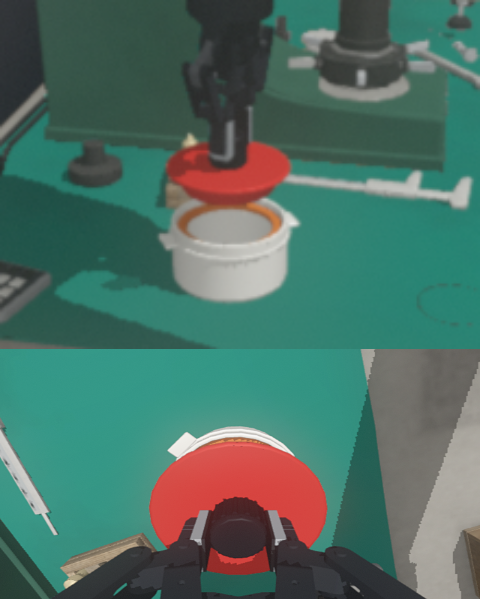

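The side view shows the lid level and centred over the ring tub: lid column 228 against rim column 230 in the crop. In the wrist view the tub's arc is centred under the lid. I lower it in, then press slowly.

```bash
python3 -m handwheel '[0.05,0,-1,0,0,0, 0.05,0,-2,0,0,0, 0.05,0,-2.8,0,0,0, 0.05,0,-3.4,0,0,0, 0.05,0,-3.8,0,0,0, 0.05,0,-4.1,0,0,0, 0.05,0,-4.2,0,0,0]'; python3 -m handwheel '[0,0,-0.15,0,0,0, 0,0,-0.3,0,0,0, 0,0,-0.45,0,0,0, 0,0,-0.6,0,0,0, 0,0,-0.7,0,0,0]'
```

```text
t: 7.7
position: [0.6008, -0.1658, 0.0616]
ee_rot: [-0.0, 0.141, 0.99, 0.0]
wrist_force: [-3.6, 1.2, 7.5]
width: 0.355
grip_force: 90.2
t: 8.2
position: [0.6008, -0.1658, 0.0551]
ee_rot: [0.0, 0.141, 0.99, -0.0]
wrist_force: [-3.8, 0.4, 7.0]
width: 0.359
grip_force: 90.2
```

```bash
python3 -m handwheel '[0,0,-0.15,0,0,0, 0,0,-0.3,0,0,0, 0,0,-0.4,0,0,0, 0,0,-0.5,0,0,0, 0,0,-0.55,0,0,0]';  python3 -m handwheel '[0,0,-0.1,0,0,0, 0,0,-0.15,0,0,0, 0,0,-0.15,0,0,0]'
```

```text
t: 8.7
position: [0.6009, -0.1659, 0.0501]
ee_rot: [0.0, 0.141, 0.99, -0.0]
wrist_force: [-8.2, 2.3, 21.9]
width: 0.36
grip_force: 91.7
t: 9.0
position: [0.601, -0.1659, 0.0501]
ee_rot: [0.001, 0.141, 0.99, -0.0]
wrist_force: [-13.5, 3.8, 37.1]
width: 0.357
grip_force: 93.7
```

The lid bottoms firmly at z = 0.0501, as predicted. I relax the push, let go and retreat.

```bash
python3 -m handwheel '[0,0,0.15,0,0,0, 0,0,0.15,0,0,0]'; python3 -m handwheel '[0,0,0,0,0,0, 0,0,0,0,0,0, 0,0,0,0,0,0, 0,0,0,0,0,0, 0,0,0,0,0,0]' 0.2; python3 -m handwheel '[0,0,1,0,0,0, 0,0,3,0,0,0, 0,0,6,0,0,0, -1,0,9,0,0,0, -3,0,12,0,0,0, -6,0,14,0,0,0, -10,0,15,0,0,0, -14,0,15,0,0,0, -18,0,15,0,0,0, -18,0,15,0,0,0, -18,0,15,0,0,0]'
python3 - <<'E'
from h import *
from workcell import vision
t=vision.snapshot('top'); s=vision.snapshot('side')
for c,im,b in(('top',t,[335,125,415,205]),('side',s,[265,115,345,185])):
    try:
        p=ell(im,b,'red',0); print(c,p,onplane(vision.camera_model(c),p[0],.067))
    except Exception as e: print(c,e)
cv2.imwrite('pics/g6.png',np.vstack([cv2.resize(s[100:210,230:390],(480,330)),cv2.resize(t[110:220,300:460],(390,268))if 0 else cv2.resize(t[110:200,300:460],(480,270))])[:,:,::-1])
E
```

```text
t: 9.2
position: [0.6013, -0.166, 0.0502]
ee_rot: [0.001, 0.141, 0.99, -0.0]
wrist_force: [-4.8, 0.9, 17.0]
width: 0.357
grip_force: 91.3
t: 9.7
position: [0.6009, -0.1658, 0.049]
ee_rot: [-0.0, 0.141, 0.99, 0.0]
wrist_force: [0.4, 0.1, 0.4]
width: 0.8
grip_force: 0.0
t: 10.8
position: [0.4207, -0.166, 0.2]
ee_rot: [0.001, 0.141, 0.99, -0.0]
wrist_force: [0.9, -0.0, -0.2]
width: 0.801
grip_force: 0.0
top (array([377.18032455, 160.64714432]), (50.94613265991211, 53.41970443725586)) [ 0.60221201 -0.16556977]
side (array([303.49388504, 149.44797516]), (24.526813507080078, 53.30902099609375)) [ 0.60291614 -0.15837882]
```

View pics/g6.png

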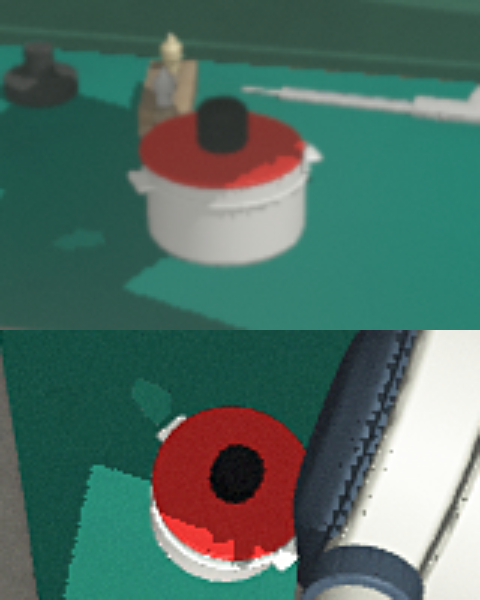

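The side view shows the lid flush and level on the rim, knob at (222,125) and flange edge meeting the tub all round. The arm is clear.

```bash
python3 -c "
from workcell import job_done
print(job_done())"
```

```text
the job is handed in; nothing more can be done
None
```

The red lid is pressed fully home, level and flush, on the tub with the bearing ring and released; the gear tub was left open and untouched, and the job was handed in at about 11 s (the verdict was not shown).

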